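# Press a sample vial's stopper home in the bench quick clamp

### The arm

A 7-joint arm with a two-finger parallel gripper is mounted at the origin on the work surface. World frame = base frame: x ahead of the robot, y to its left, z up, the work surface at z = 0. Lengths are in m, angles in rad, forces in N, time in s.
With the tool pointing down it reaches from about 0.35 to 0.9 m from the base axis. Payload 8.1 kg.
Tool frame: the origin (TCP) lies at the very end of the fingers, on their centre line; the grasp point (between the pads) lies 19 mm behind it; z points along the fingers, y is the line along which they close (so a half turn about z gives the same grasp; the last joint's range is limited). The gripper opens to 85 mm and grips with 20 to 120 N. Pads are 22 mm wide; open, the fingers measure 114 mm over their backs; the gripper's body (76 mm by 85 mm) begins 54 mm behind the grasp point. The pads swing forward as they close: fully open they stand 13 mm farther back than shut.
Start: joints at [1.174, 0.434, 0.025, 1.573, -0.012, 1.134, -0.075], TCP at [0.181, -0.598, 0.204] pointing down, gripper open.
Joint ranges: [-2.62, 2.62], [-0.44, 2.09], [-1.27, 1.32], [0.08, 2.57], [-1.32, 4.46], [0.12, 2], [-2.74, 2.74]. Speed limits (rad/s): [2.22, 2.22, 3.01, 3.01, 3.14, 3.14, 3.14].

### API

Orientations are given as a unit quaternion [x, y, z, w].
In Python, from workcell import env, vision gives the robot as it stands. The module is installed in compiled form; this text tells all that it offers.
- The arm moves only by the tool carry_out, never from a script. Its argument "moves" is a list of rows, each a list of 7 numbers: the shift along the tool's x, y, z scaled (see below), then the turn, a rotation vector about the tool's x, y, z scaled (see below), then the opening, from 0 (shut) to 1 (fully open). A call has exactly 5 rows; each row is the pose to reach, as a shift and turn from the pose commanded when the call began, along the tool's axes at that moment, turning the shorter way round; what a row does not reach only later rows make up. The controller multiplies each number of a shift by 300 mm and each number of a turn by pi rad. A row lasts 1/8 s, in which the tool goes at most 62.5 mm and 10.7 degrees, less where a joint would pass 70% of its speed; a pose out of reach is approached as far as the arm can. A call with a number of a shift or a turn outside -1 to 1 is refused whole. A call with a gripper value outside its range is refused whole. The fingers move at their own pace and stop on an object; the grip force is fixed at half the most. Time passes only in rows, so rows that repeat a pose let the fingers close, or fill a call up. It gives the time, the measured TCP pose, the force, the opening and the grip force at its end, in the units of the state.
- env.get_obs(): the state, without advancing time (a new reading comes with each control period).
- vision.snapshot(name): name is "scene" or "top" or "wrist"; returns a dict with "color" (400x640x3 uint8, red, green, blue), "K" (3x3 intrinsics, pixels), "k1" (the pictures are not rectified: a ray, as slopes to the right and down, at radius r is drawn at 1 + k1 r^2 times it, then the intrinsics apply), "origin" and "orientation" of the camera in the world. Camera axes: x right, y down, z forward; pixel columns grow to the right and rows downward; lengths in m; the calibration is good to about 2 mm. A picture is of the moment at which its call begins. There is no depth.
- env.sign_off(): hands the job in; it is judged then, once.
The state is a dict: "time_s": time; "joints": joint angles; "joint_vel": joint speeds; "joint_torque": joint torques, N m; "eef_pos": TCP position; "ee_rot": TCP orientation; "contact_force": force on the tool from outside, world axes, zero at the start; "wrist_torque": the same for the moment, N m; "opening": finger opening in m; "grasp_force": force on a finger pad.
Only numpy, scipy, OpenCV 4.12 (cv2) and the standard library are available. Lean on these libraries where they do the work, as an engineer would, in place of code of your own. Each camera call takes 0.05 s, during which the arm holds its last target. There are 200 camera calls.

### The job

The white sample vial lies in the cradle of the bench quick clamp with its black stopper not pushed in. Squeeze the orange trigger again and again to walk the jaw onto the stopper and press it fully home until it feels firm, stopping as soon as the resistance rises because too hard a squeeze cracks the vial; then press the red release tab so that the jaw springs all the way back. Work only the trigger and the tab: do not touch the jaw or the vial with the robot, leave the vial lying in the cradle and the other things where they are.

Things in the scene. Friction and masses are not known exactly. Their poses are not given: they have to be found in the camera images.
- clamp: Bench quick clamp bolted to the zinc: dark steel base plate 345 x 76 x 8 mm, blue housing, black grip, orange trigger, red tab, aluminium V cradle (x 116 to 176). Origin on the zinc, midway between the outer faces of grip and resting trigger; x = the way the jaw walks, towards the vial; y sideways; z up. x, y, z below are mm in this frame unless said otherwise.
- housing (a point): Top of the blue housing at x = 0, z = 72; it spans x -100 to +45, 44 wide. Inside is a ratchet: after 4 mm of free trigger travel the jaw moves with the trigger mm for mm, so a full squeeze moves it up to 10 mm. With the trigger let fully out a click every 4.8 mm holds the jaw: it falls back to the last click passed (up to 4.8 mm). A 2 to 3 N spring opens it when released.
- squeeze (a point): Point midway between fixed grip and resting trigger, x = 0, y = 0, z = 108. Grip and trigger measure 62 mm across their outer faces at rest and 48 mm fully squeezed, 24 mm wide in y; take them from above, closing along x. Only the trigger side moves.
- fixed_grip (a point): Outer (+x) face of the black fixed grip, at x = 31, z = 108: an upright post, x 13 to 31, 24 mm wide in y, z 72 to 132.
- trigger_face (a point): Outer (-x) face of the orange trigger at z = 108: an upright plate 12 mm thick, 24 wide, z 73 to 131, face at x = -31 at rest. It slides to +x by up to 14 mm and springs back. Its spring takes 3 N at rest, 5 N fully squeezed; walking the free jaw adds 2 to 3 N, wavering at every click; on top of that the trigger carries the whole force at the jaw pad, newton for newton.
- tab_top (a point): Centre of the top of the red release tab, 18 x 24 mm, at x = -85, y = 0, z = 84. Sprung: 1 N at rest, 1.6 N at its end stop 5 mm down; it moves 0.58 mm to +x per mm down. Press it straight down 4 to 5 mm for about half a second, with the trigger let out, and the jaw springs back to its open end.
- pad: Jaw head with black rubber pad, 34 mm wide, 44 high (z 23 to 67), 14 thick, on the end of the clamp bar. The pad is sprung on the jaw at 5 N/mm. Origin at the centre of the face that meets the stopper (z = 45). Not to be touched by the robot.
- pad_face (a point): Centre of the pad face, same point as the origin of pad: x = 75 with the jaw at its open end, 120 at most.
- stop_post (a point): Top of the blue stop post behind the vial, x = 219, z = 74. It carries a screw with a rubber-faced foot on the axis (y = 0, z = 45) facing the vial's base; the foot's face stands anywhere from x = 176 to 186 and is not measured.
- vial: White plastic sample vial, 30 mm diameter, 70 mm long, lying loose in the V cradle with its axis along the clamp's x at z = 45. Origin on its axis at mid-length, its x towards its closed base (base at +35 mm, mouth at -35). When pushed it slides along the cradle up to 17 mm until its base meets the stop foot. More than 13 N from the pad cracks it. Not to be touched by the robot.
- stopper_face (a point): Centre of the outer face of the black stopper in the vial's mouth (head 24 mm diameter, 6 thick). In the vial's own frame it stands at x = -49 to -46 mm at the start and at -41 mm when fully home, head against the mouth. It slides in stiffly at about 3 N; once home the force rises at once.
- tripod_head: Bystander: grey plastic tripod head standing on the zinc, 52 mm diameter foot, 74 mm high, with a black handle reaching 90 mm from its axis to its own -x. Origin under its foot.
- blower: Bystander: green rubber bulb blower standing upright, 58 mm diameter, 115 mm high. Origin under its foot.
- remote: Bystander: black camera remote lying flat, 90 x 36 x 18 mm. Origin under its centre.

How it is judged:
By the outcome, as a careful person would: the job done as asked, in the order asked, and still so for the second after the job is handed in, with the robot touching nothing.
It also fails if it takes over 67 s, if anything falls off the work surface, if the arm or the gripper's body presses on something with over 40 N, if the wrist force passes 120 N, or if a joint passes its speed limit or range.

## Working session

There is one attempt and no reset: what is moved stays moved. The work goes in short steps, Python scripts to look and compute and a tool call to move; the robot and the scene stay as the last step left them, time stands still between calls to the robot, and variables do not carry over. Pictures are saved under pics/ and viewed, at most 10 in all, crops included, and the job is handed in when it is done.

Besides the shell and the picture viewer there is one more tool, called after ">>>" by a JSON object that holds its "fn" and its "kwargs". carry_out: Moves the arm, as the interface text tells. Its arguments: {"type":"object","properties":{"moves":{"type":"array","items":{"type":"array","items":{"type":"number","minimum":-1,"maximum":1}}}},"required":["moves"]}

```bash
mkdir -p pics; cat > h.py <<'E'
import numpy as np, cv2
from scipy.spatial.transform import Rotation as R
from workcell import env, vision
def snap(n,f):
    s=vision.snapshot(n); cv2.imwrite('pics/'+f,s['color'][:,:,::-1]); 
    np.savez('pics/'+f+'.npz',**{k:np.array(v) for k,v in s.items()}); return s
def load(f): return dict(np.load('pics/'+f+'.npz'))
def rotm(o):
    o=np.array(o); return o if o.shape==(3,3) else R.from_quat(o).as_matrix()
def ray(s,u,v):
    K=s['K']; d=np.array([(u-K[0,2])/K[0,0],(v-K[1,2])/K[1,1]]); k=float(s['k1']); x=d.copy()
    for _ in range(30): x=d/(1+k*(x@x))
    return rotm(s['orientation'])@np.array([x[0],x[1],1])
def atz(s,u,v,z):
    r=ray(s,u,v); o=np.array(s['origin']); return o+r*(z-o[2])/r[2]
def proj(s,p):
    c=rotm(s['orientation']).T@(np.array(p)-s['origin']); x=c[:2]/c[2]; x=x*(1+float(s['k1'])*(x@x)); K=s['K']
    return np.array([K[0,0]*x[0]+K[0,2],K[1,1]*x[1]+K[1,2]])
E
python3 - <<'E'
from h import *
for n in('top','scene'):
    s=snap(n,n+'0.png'); print(n,s['origin'],s['orientation'],s['k1'],s['K'][0])
o=env.get_obs();print(o)
E
```

```text
top [ 0.4954956  -0.10865039  1.46097645] [-0.70218222  0.71119778 -0.02083913  0.02652506] -0.006261005777489619 [469.93965842   0.         327.66546821]
scene [1.3894026  0.21352951 0.6898126 ] [ 0.4972263   0.73292039 -0.38384626 -0.26125803] -0.03967249957125771 [430.12249441   0.         320.15983826]
{'time_s': 0.1, 'joints': array([ 1.17435809,  0.43514945,  0.0249965 ,  1.57397385, -0.01160717,
        1.13402262, -0.07509074]), 'joint_vel': array([-1.55002451e-05, -1.43725703e-03,  2.63786440e-05, -1.14734696e-04,
       -8.96973549e-05, -3.46539138e-04,  3.24440631e-04]), 'joint_torque': array([ 1.77186208e-03, -6.71744084e+01,  1.02733143e+00, -3.16905248e+01,
        1.56864891e-02,  7.21023578e-03, -2.80794302e-05]), 'eef_pos': array([ 0.18081442, -0.59776946,  0.20301962]), 'ee_rot': array([ 9.89232661e-01,  1.46349739e-01, -1.67516273e-04, -6.83814831e-04]), 'contact_force': array([ 0.07943016, -0.18293946, -0.85789151]), 'wrist_torque': array([ 0.01047765, -0.01478787, -0.04136941]), 'grasp_force': 0.0, 'opening': 0.08495755003373594}
```

View pics/top0.png

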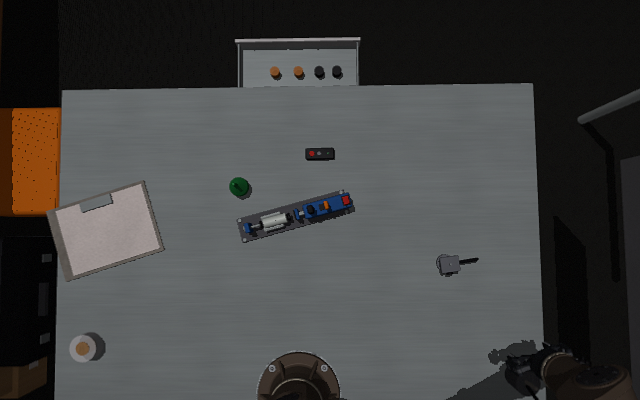

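View pics/scene0.png

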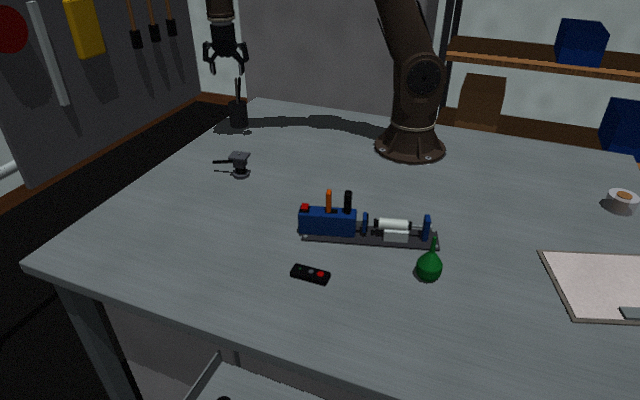

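The top view shows the clamp around (300,215), running from the red tab at about (347,200) left to the stop post at about (250,228). I'll enlarge it.

```bash
python3 - <<'E'
from h import *
a=cv2.imread('pics/top0.png')[180:250,230:362]; b=cv2.imread('pics/scene0.png')[180:260,290:445]
a=cv2.resize(a,None,fx=6,fy=6,interpolation=cv2.INTER_CUBIC);cv2.imwrite('pics/top0c.png',a)
E
```

```text
(no output)
```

View pics/top0c.png

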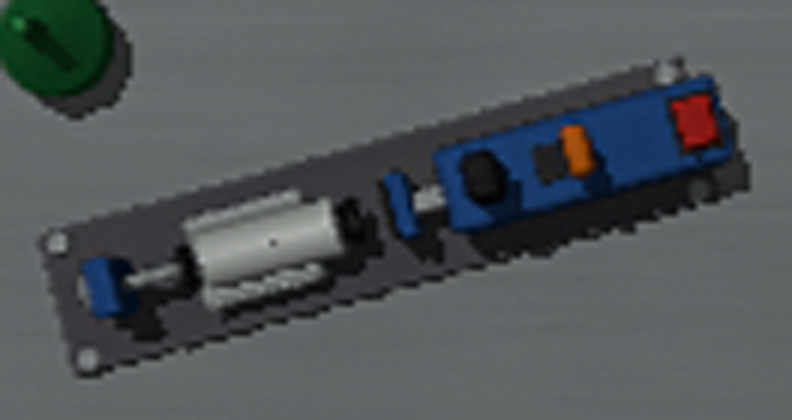

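The enlarged crop shows these centres:
- Red tab: crop (695,120)
- Trigger top: (577,150)
- Grip top: (484,177)
- Stop post top: (108,287)

I'll fit the clamp pose to them.

```bash
cat > fit.py <<'E'
from h import *
s=load('top0.png')
P=[((695,120),.084,-85),((577,150),.131,-25),((484,177),.132,22),((108,287),.074,219)]
W=np.array([atz(s,230+u/6,180+v/6,z)[:2] for (u,v),z,_ in P]); X=np.array([p[2] for p in P])/1000
A=np.c_[np.ones(4),X]; c=np.linalg.lstsq(A,W,rcond=None)[0]
yaw=np.arctan2(c[1,1],c[1,0]); print(W); print('O',c[0],'scale',np.hypot(*c[1]),'yaw',yaw); print('res',W-A@c)
o=env.get_obs(); Rt=R.from_quat(o['ee_rot']); print(Rt.as_matrix().round(3)); y=Rt.as_matrix()[:,1]
print('tool y ang',np.arctan2(y[1],y[0]),'delta tool',Rt.inv().apply([*(c[0]-o['eef_pos'][:2]),0]))
E
python3 fit.py
```

```text
[[ 0.58010744 -0.15137656]
 [ 0.56375008 -0.0939969 ]
 [ 0.55151343 -0.04997955]
 [ 0.50220906  0.13806435]]
O [ 0.55774332 -0.07049775] scale 0.985465622411144 yaw 1.8324413789519252
res [[ 6.96740080e-04  3.48959401e-05]
 [-3.65992327e-04  2.98995920e-04]
 [-6.21862216e-04 -4.24179545e-04]
 [ 2.91114463e-04  9.02876845e-05]]
[[ 0.957  0.29  -0.001]
 [ 0.29  -0.957  0.001]
 [-0.    -0.001 -1.   ]]
tool y ang -1.2770418146681772 delta tool [ 5.13453091e-01 -3.95545870e-01  4.87127947e-04]
```

>>> {"fn": "carry_out", "kwargs": {"moves": [[0.16,-0.124,0,0,0,0.01,1],[0.32,-0.248,0,0,0,0.01,1],[0.48,-0.372,0,0,0,0.01,1],[0.64,-0.496,0,0,0,0.01,1],[0.8,-0.62,0,0,0,0.01,1]]}}

```text
time_s: 0.72
eef_pos: [0.3576, -0.3489, 0.2036]
ee_rot: [0.991, 0.131, -0.0, 0.0]
contact_force: [0.7, -0.7, -0.0]
opening: 0.0855
grasp_force: 0.0
```

```bash
cat > rel.py <<'E'
# where am I in the clamp frame, and tool-axis delta (units of 300 mm) to a clamp point
import sys; from h import *
O=np.array([0.5577,-0.0705]); yaw=1.8324
try: O=np.load('O.npy')[:2]; yaw=np.load('O.npy')[2]
except Exception: pass
C=np.array([[np.cos(yaw),-np.sin(yaw)],[np.sin(yaw),np.cos(yaw)]])
def report(t=None):
    o=env.get_obs(); Rt=R.from_quat(o['ee_rot']); p=o['eef_pos']; y=-Rt.as_matrix()[:,1]
    print('t',o['time_s'],'clamp mm',(C.T@(p[:2]-O)*1e3).round(2),'z',(p[2]*1e3).round(2),'F',np.array(o['contact_force']).round(2),'Fx',(C.T@o['contact_force'][:2]).round(2),'gf',o['grasp_force'],'op',o['opening'],'yaw err',np.arctan2(y[1],y[0])-yaw,'tilt',Rt.as_matrix()[2,:].round(4))
    if t is not None:
        t=np.array(t)/1e3; w=np.r_[O+C@t[:2],t[2]]; print('delta/300',(Rt.inv().apply(w-p)/.3).round(4))
if __name__=='__main__': report([float(a) for a in sys.argv[1:4]] if len(sys.argv)>3 else None)
E
python3 rel.py 0 0 200
```

```text
t 0.725 clamp mm [-217.17  265.31] z 203.6 F [ 0.67 -0.7  -0.  ] Fx [-0.85 -0.47] gf 0.0 op 0.08547798935195351 yaw err 0.0006436005858576621 tilt [-1.e-04 -0.e+00 -1.e+00]
delta/300 [ 0.8848 -0.7233  0.0119]
```

>>> {"fn": "carry_out", "kwargs": {"moves": [[0.16,-0.13,0,0,0,0,1],[0.32,-0.26,0,0,0,0,1],[0.48,-0.39,0,0,0,0,1],[0.64,-0.52,0,0,0,0,1],[0.79,-0.65,0,0,0,0,1]]}}

```text
time_s: 1.35
eef_pos: [0.536, -0.0992, 0.2035]
ee_rot: [0.991, 0.131, -0.0, 0.0]
contact_force: [1.4, -1.7, -0.2]
opening: 0.0852
grasp_force: 0.0
```

>>> {"fn": "carry_out", "kwargs": {"moves": [[0.06,-0.05,0,0,0,0,1],[0.095,-0.074,0,0,0,0,1],[0.095,-0.074,0,0,0,0,1],[0.095,-0.074,0,0,0,0,1],[0.095,-0.074,0,0,0,0,1]]}}

```text
time_s: 1.98
eef_pos: [0.5564, -0.0735, 0.2038]
ee_rot: [0.992, 0.13, -0.0, 0.0]
contact_force: [0.3, 0.1, -0.2]
opening: 0.0852
grasp_force: 0.0
```

```bash
python3 rel.py 0 0 200; python3 - <<'E'
from h import *
from rel import O,C
s=snap('wrist','w1.png'); print(s['origin'])
for p in [(-85,0,84),(-25,0,131),(22,0,132),(-31,0,131),(31,0,132)]:
    print(p,proj(s,np.r_[O+C@(np.array(p[:2])/1e3),p[2]/1e3]).round(1))
E
```

```text
t 1.975 clamp mm [-2.61  2.02] z 203.79 F [ 0.26  0.08 -0.22] Fx [ 0.01 -0.27] gf 0.0 op 0.08524932228873343 yaw err -0.0013314385675471385 tilt [-2.e-04  6.e-04 -1.e+00]
delta/300 [ 0.0067 -0.0087  0.0126]
[ 0.62497183 -0.05552013  0.37351668]
(-85, 0, 84) [418.  174.3]
(-25, 0, 131) [351.4 189.7]
(22, 0, 132) [285.6 190.2]
(-31, 0, 131) [359.8 189.7]
(31, 0, 132) [273.  190.3]
```

View pics/w1.png

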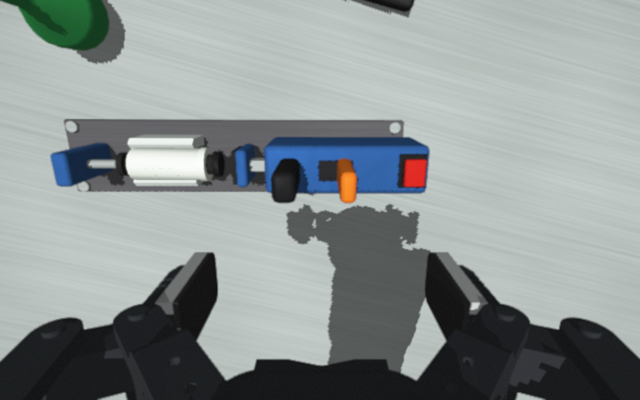

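The wrist view shows the trigger top at about (347,196), the grip at (284,196) and the tab at (414,172). These are within 3 mm of the predictions, so I'll descend.

>>> {"fn": "carry_out", "kwargs": {"moves": [[0.006,-0.012,0.09,0,0,0,1],[0.006,-0.012,0.2,0,0,0,1],[0.006,-0.012,0.3,0,0,0,1],[0.006,-0.012,0.39,0,0,0,1],[0.006,-0.012,0.39,0,0,0,1]]}}

```text
time_s: 2.65
eef_pos: [0.556, -0.0687, 0.0851]
ee_rot: [0.991, 0.13, -0.002, -0.0]
contact_force: [0.2, 0.1, -0.3]
opening: 0.0854
grasp_force: 0.0
```

```bash
python3 rel.py 10 0 88; python3 - <<'E'
from h import *
snap('scene','s2.png')
a=cv2.imread('pics/s2.png')[120:270,260:460]; b=cv2.imread('pics/scene0.png')
cv2.imwrite('pics/s2c.png',cv2.resize(a,None,fx=4,fy=4,interpolation=cv2.INTER_CUBIC))
E
```

```text
t 2.65 clamp mm [2.17 1.19] z 85.15 F [ 0.22  0.11 -0.29] Fx [ 0.05 -0.24] gf 0.0 op 0.08536024207645423 yaw err -1.4544664337812208e-05 tilt [-0.0038 -0.001  -1.    ]
delta/300 [ 0.0039 -0.0261 -0.0095]
```

View pics/s2c.png

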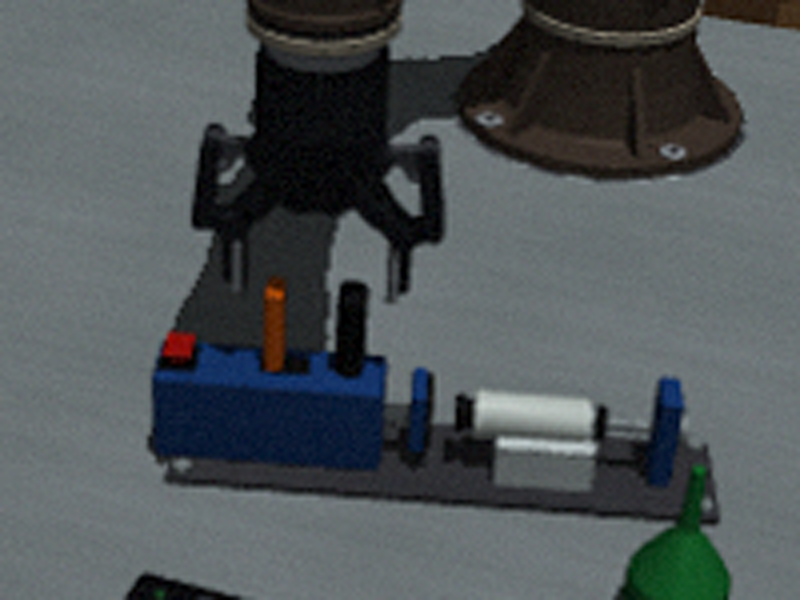

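The scene crop shows the finger tips at crop (240,290) and (395,298), apparently behind or above the trigger, whose top is at (275,285). I'll check this by projection.

```bash
python3 - <<'E'
from h import *
from rel import O,C
o=env.get_obs()
s=load('s2.png'); w=load('w1.png')
f=lambda p:(proj(s,p)-[260,120])*4
y=R.from_quat(o['ee_rot']).as_matrix()[:,1]
for d in(-.0425,0,.0425):
  for h in(0,.013): print('tip',d,h,f(o['eef_pos']+d*y+[0,0,h]).round())
for n,p in dict(tab=(-85,0,84),trigtop=(-25,0,131),gript=(22,0,132),trigbase=(-25,-12,73),post=(219,0,74),h1=(-100,-22,72),h2=(45,-22,72)).items():
  P=np.r_[O+C@(np.array(p[:2])/1e3),p[2]/1e3]; print(n,f(P).round(), proj(w,P).round(1))
E
```

```text
tip -0.0425 0 [381. 348.]
tip -0.0425 0.013 [382. 331.]
tip 0 0 [312. 344.]
tip 0 0.013 [313. 326.]
tip 0.0425 0 [244. 339.]
tip 0.0425 0.013 [244. 322.]
tab [173. 338.] [418.  174.3]
trigtop [269. 281.] [351.4 189.7]
gript [347. 284.] [285.6 190.2]
trigbase [266. 370.] [346.1 158. ]
post [664. 385.] [ 61.9 172.1]
h1 [144. 372.] [433.9 146. ]
h2 [379. 389.] [264.6 146.4]
```

```bash
python3 - <<'E'
from h import *
w=load('w1.png'); y=R.from_quat([0.992,.13,0,0]).as_matrix()[:,1]; e=np.array([.5564,-.0735,.2038])
for h in(0,.013,.025,.038,.05): print(h,[proj(w,e+d*y+[0,0,h]).round() for d in(-.0425,.0425)])
E
```

```text
0 [array([238., 232.]), array([402., 232.])]
0.013 [array([232., 243.]), array([408., 242.])]
0.025 [array([225., 254.]), array([414., 253.])]
0.038 [array([217., 268.]), array([422., 267.])]
0.05 [array([208., 283.]), array([431., 283.])]
```

```bash
python3 - <<'E'
from h import *
snap('wrist','w2.png')
E
```

```text
(no output)
```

View pics/w2.png

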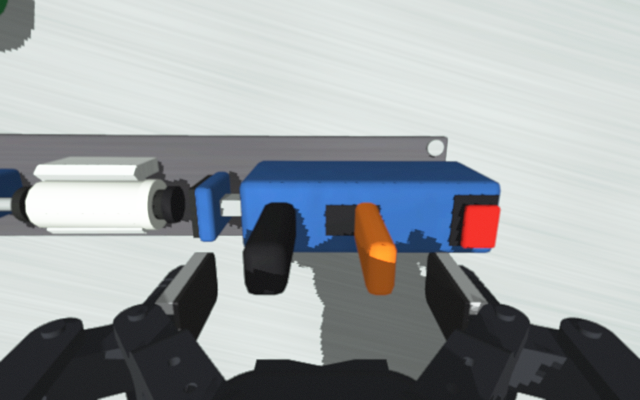

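The wrist view shows the fingers straddling grip and trigger evenly, with gaps of 30 and 31 px (about 12 mm each). The tips sit high on the trigger, though. I'll go a little lower, shift 4 mm outward and narrow the opening slightly.

>>> {"fn": "carry_out", "kwargs": {"moves": [[0.007,0,0.02,0,0,0,0.88],[0.013,0,0.044,0,0,0,0.88],[0.013,0,0.044,0,0,0,0.88],[0.013,0,0.044,0,0,0,0.88],[0.013,0,0.044,0,0,0,0.88]]}}

```text
time_s: 3.38
eef_pos: [0.5616, -0.0671, 0.0737]
ee_rot: [0.991, 0.131, 0.0, 0.0]
contact_force: [0.1, 0.0, -0.5]
opening: 0.0752
grasp_force: 0.0
```

```bash
python3 rel.py 2 0 72; python3 - <<'E'
from h import *
s=snap('wrist','w3.png')['color'];t=snap('scene','s3.png')['color'][120:270,260:460]
a=cv2.resize(s[150:350,130:530],None,fx=1.5,fy=1.5); b=cv2.resize(t,(400,300))
cv2.imwrite('pics/c3.png',np.vstack([a,np.pad(b,((0,0),(0,200),(0,0)))])[:,:,::-1])
E
```

```text
t 3.375 clamp mm [ 2.24 -4.65] z 73.67 F [ 0.13  0.03 -0.54] Fx [-0.   -0.13] gf 0.0 op 0.0752297443307002 yaw err 0.0007377069967360317 tilt [ 2.e-04  1.e-04 -1.e+00]
delta/300 [-0.0155  0.0008  0.0056]
```

View pics/c3.png

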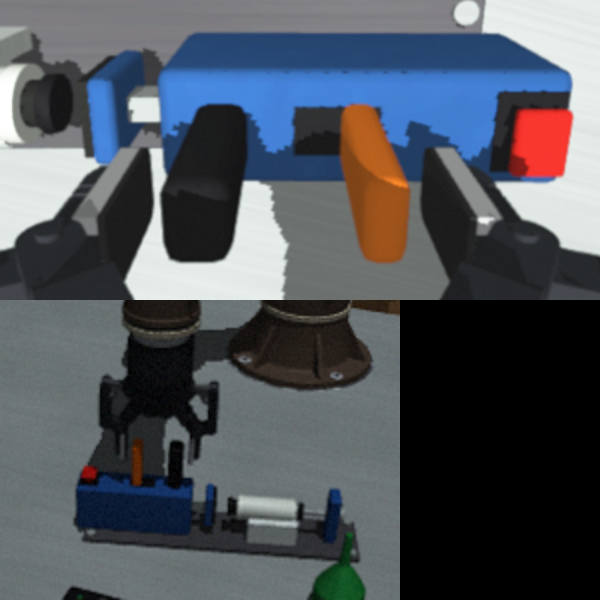

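Fingers now overlap the trigger by about 20 mm and are centred, with both gaps about equal. First probing squeeze, pushing the trigger with the whole hand: the grip-side finger moves free and the wrist force reads the load.

>>> {"fn": "carry_out", "kwargs": {"moves": [[0,0,0.018,0,0,0,0.88],[0,-0.015,0.018,0,0,0,0.88],[0,-0.03,0.018,0,0,0,0.88],[0,-0.036,0.018,0,0,0,0.88],[0,-0.036,0.018,0,0,0,0.88]]}}

```text
time_s: 4.1
eef_pos: [0.5586, -0.0567, 0.0681]
ee_rot: [0.991, 0.131, -0.0, 0.0]
contact_force: [-0.3, -2.4, -0.9]
opening: 0.0751
grasp_force: 0.8
```

```bash
python3 rel.py
```

```text
t 4.1 clamp mm [13.07 -4.39] z 68.1 F [-0.28 -2.37 -0.94] Fx [-2.22  0.88] gf 0.7659925706684589 op 0.0751213395393325 yaw err 0.0007347691342889373 tilt [-3.e-04  1.e-04 -1.e+00]
```

>>> {"fn": "carry_out", "kwargs": {"moves": [[0,-0.012,0,0,0,0,0.88],[0,-0.024,0,0,0,0,0.88],[0,-0.034,0,0,0,0,0.88],[0,-0.034,0,0,0,0,0.88],[0,-0.034,0,0,0,0,0.88]]}}

```text
time_s: 4.72
eef_pos: [0.5564, -0.0483, 0.0681]
ee_rot: [0.991, 0.13, 0.0, 0.001]
contact_force: [1.8, -6.2, -3.9]
opening: 0.0754
grasp_force: 3.2
```

```bash
python3 rel.py; python3 - <<'E'
from h import *
s=snap('wrist','w4.png')['color']; cv2.imwrite('pics/c4.png',cv2.resize(s[150:350,0:530],None,fx=1.5,fy=1.5)[:,:,::-1])
E
```

```text
t 4.725 clamp mm [21.77 -4.51] z 68.1 F [ 1.78 -6.17 -3.88] Fx [-6.42 -0.13] gf 3.157108649611473 op 0.07541813037857932 yaw err -0.0005937728944835907 tilt [ 3.0e-04  1.5e-03 -1.0e+00]
```

View pics/c4.png

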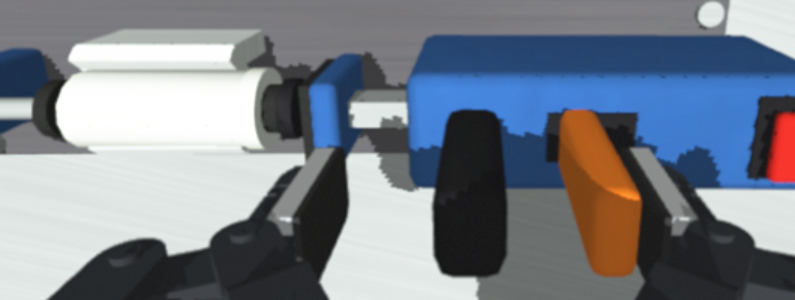

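The jaw is walking and the force is about 6.4 N, as expected. I'll finish the stroke.

>>> {"fn": "carry_out", "kwargs": {"moves": [[0,-0.006,0,0,0,0,0.88],[0,-0.012,0,0,0,0,0.88],[0,-0.016,0,0,0,0,0.88],[0,-0.016,0,0,0,0,0.88],[0,-0.016,0,0,0,0,0.88]]}}

```text
time_s: 5.4
eef_pos: [0.556, -0.0464, 0.068]
ee_rot: [0.992, 0.129, 0.001, 0.002]
contact_force: [5.7, -14.3, -6.0]
opening: 0.0749
grasp_force: 7.4
```

```bash
python3 rel.py
```

```text
t 5.4 clamp mm [23.68 -4.57] z 68.03 F [  5.66 -14.33  -6.  ] Fx [-15.3   -1.76] gf 7.445160895586014 op 0.0749366079404098 yaw err -0.0027210838553650696 tilt [ 8.0e-04  4.3e-03 -1.0e+00]
```

Force rose at c = 23.7, which matches the trigger's end stop (contact at about 9.5, plus 14 mm); the jaw is only at about 85. I'll let the trigger out and start stroke 2.

>>> {"fn": "carry_out", "kwargs": {"moves": [[0,0.03,0,0,0,0,0.88],[0,0.066,0,0,0,0,0.88],[0,0.066,0,0,0,0,0.88],[0,0.066,0,0,0,0,0.88],[0,0.066,0,0,0,0,0.88]]}}

```text
time_s: 6.02
eef_pos: [0.5599, -0.0606, 0.0682]
ee_rot: [0.991, 0.131, 0.0, -0.0]
contact_force: [-0.3, -0.1, -0.5]
opening: 0.075
grasp_force: 0.0
```

```bash
python3 rel.py
```

```text
t 6.025 clamp mm [ 9.02 -4.74] z 68.17 F [-0.31 -0.06 -0.46] Fx [0.02 0.32] gf 0.0 op 0.07504480935397492 yaw err 0.0016774592140871292 tilt [ 2.e-04 -4.e-04 -1.e+00]
```

>>> {"fn": "carry_out", "kwargs": {"moves": [[0,-0.012,0,0,0,0,0.88],[0,-0.024,0,0,0,0,0.88],[0,-0.036,0,0,0,0,0.88],[0,-0.045,0,0,0,0,0.88],[0,-0.045,0,0,0,0,0.88]]}}

```text
time_s: 6.65
eef_pos: [0.557, -0.0497, 0.0681]
ee_rot: [0.991, 0.13, 0.0, 0.001]
contact_force: [3.4, -7.1, -3.6]
opening: 0.0754
grasp_force: 3.6
```

```bash
python3 rel.py
```

```text
t 6.65 clamp mm [20.25 -4.72] z 68.14 F [ 3.36 -7.12 -3.59] Fx [-7.74 -1.4 ] gf 3.6432505398988724 op 0.0754302891863134 yaw err -0.0002879555326740224 tilt [ 6.0e-04  1.9e-03 -1.0e+00]
```

>>> {"fn": "carry_out", "kwargs": {"moves": [[0,-0.004,0,0,0,0,0.88],[0,-0.008,0,0,0,0,0.88],[0,-0.012,0,0,0,0,0.88],[0,-0.012,0,0,0,0,0.88],[0,-0.012,0,0,0,0,0.88]]}}

```text
time_s: 7.28
eef_pos: [0.5563, -0.0467, 0.0682]
ee_rot: [0.992, 0.13, 0.001, 0.001]
contact_force: [3.3, -8.1, -3.9]
opening: 0.0752
grasp_force: 4.3
```

```bash
python3 rel.py;python3 - <<'E'
from h import *
s=snap('wrist','w5.png')['color']; cv2.imwrite('pics/c5.png',cv2.resize(s[150:350,0:530],None,fx=1.5,fy=1.5)[:,:,::-1])
E
```

```text
t 7.275 clamp mm [23.33 -4.77] z 68.16 F [ 3.29 -8.12 -3.93] Fx [-8.7  -1.08] gf 4.25512969493866 op 0.07522661202460602 yaw err -0.000769543953120122 tilt [ 8.0e-04  2.3e-03 -1.0e+00]
```

View pics/c5.png

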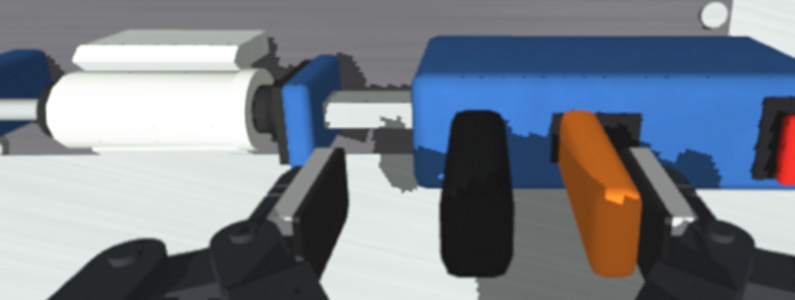

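The vial now sits against the stop foot and the pad is on the stopper, which still stands out. I'll nudge to the end of the stroke, let out, then start stroke 3 carefully.

>>> {"fn": "carry_out", "kwargs": {"moves": [[0,-0.005,0,0,0,0,0.88],[0,-0.005,0,0,0,0,0.88],[0,0.03,0,0,0,0,0.88],[0,0.06,0,0,0,0,0.88],[0,0.06,0,0,0,0,0.88]]}}

```text
time_s: 7.95
eef_pos: [0.5601, -0.0626, 0.068]
ee_rot: [0.991, 0.13, -0.0, -0.0]
contact_force: [0.1, 0.3, -0.2]
opening: 0.0751
grasp_force: 0.0
```

```bash
python3 rel.py
```

```text
t 7.95 clamp mm [ 7.06 -4.37] z 68.02 F [ 0.14  0.27 -0.23] Fx [ 0.23 -0.2 ] gf 0.0 op 0.07510008580620323 yaw err -0.00015162251717715236 tilt [-3.e-04 -3.e-04 -1.e+00]
```

>>> {"fn": "carry_out", "kwargs": {"moves": [[0,-0.004,0,0,0,0,0.88],[0,-0.01,0,0,0,0,0.88],[0,-0.016,0,0,0,0,0.88],[0,-0.022,0,0,0,0,0.88],[0,-0.022,0,0,0,0,0.88]]}}

```text
time_s: 8.57
eef_pos: [0.5586, -0.0566, 0.068]
ee_rot: [0.991, 0.131, 0.0, 0.0]
contact_force: [2.2, -4.3, -3.8]
opening: 0.0752
grasp_force: 2.6
```

```bash
python3 rel.py
```

```text
t 8.575 clamp mm [13.22 -4.51] z 68.03 F [ 2.23 -4.34 -3.75] Fx [-4.77 -1.03] gf 2.556084170937538 op 0.07515356398142865 yaw err 0.00021399947603550906 tilt [ 1.e-04  1.e-03 -1.e+00]
```

>>> {"fn": "carry_out", "kwargs": {"moves": [[0,-0.002,0,0,0,0,0.88],[0,-0.004,0,0,0,0,0.88],[0,-0.007,0,0,0,0,0.88],[0,-0.01,0,0,0,0,0.88],[0,-0.01,0,0,0,0,0.88]]}}

```text
time_s: 9.2
eef_pos: [0.5582, -0.0546, 0.068]
ee_rot: [0.991, 0.13, 0.0, 0.001]
contact_force: [3.2, -7.3, -5.1]
opening: 0.0751
grasp_force: 4.0
```

```bash
python3 rel.py
```

```text
t 9.2 clamp mm [15.22 -4.56] z 68.03 F [ 3.2  -7.29 -5.12] Fx [-7.87 -1.21] gf 4.026629626750946 op 0.07511732679462954 yaw err -0.0005525154481937911 tilt [ 4.0e-04  1.9e-03 -1.0e+00]
```

>>> {"fn": "carry_out", "kwargs": {"moves": [[0,-0.001,0,0,0,0,0.88],[0,-0.002,0,0,0,0,0.88],[0,-0.004,0,0,0,0,0.88],[0,-0.005,0,0,0,0,0.88],[0,-0.005,0,0,0,0,0.88]]}}

```text
time_s: 9.82
eef_pos: [0.558, -0.0538, 0.068]
ee_rot: [0.992, 0.13, 0.0, 0.001]
contact_force: [3.8, -9.2, -5.5]
opening: 0.0752
grasp_force: 5.0
```

```bash
python3 rel.py
```

```text
t 9.825 clamp mm [16.07 -4.61] z 68.03 F [ 3.83 -9.23 -5.46] Fx [-9.9  -1.31] gf 5.001605898141861 op 0.07523580251154605 yaw err -0.0011441806188550174 tilt [ 6.0e-04  2.5e-03 -1.0e+00]
```

>>> {"fn": "carry_out", "kwargs": {"moves": [[0,-0.001,0,0,0,0,0.88],[0,-0.002,0,0,0,0,0.88],[0,-0.004,0,0,0,0,0.88],[0,-0.005,0,0,0,0,0.88],[0,-0.005,0,0,0,0,0.88]]}}

```text
time_s: 10.45
eef_pos: [0.5576, -0.0523, 0.068]
ee_rot: [0.992, 0.13, 0.0, 0.001]
contact_force: [4.5, -9.2, -5.3]
opening: 0.0755
grasp_force: 4.9
```

```bash
python3 rel.py
```

```text
t 10.45 clamp mm [17.62 -4.59] z 68.03 F [ 4.47 -9.17 -5.33] Fx [-10.02  -1.94] gf 4.924093633890152 op 0.07548518040870823 yaw err -0.0010396139996808884 tilt [ 5.0e-04  2.4e-03 -1.0e+00]
```

Plateau at about 10 N while advancing, so the stopper is sliding in. Continuing.

>>> {"fn": "carry_out", "kwargs": {"moves": [[0,-0.001,0,0,0,0,0.88],[0,-0.002,0,0,0,0,0.88],[0,-0.003,0,0,0,0,0.88],[0,-0.004,0,0,0,0,0.88],[0,-0.004,0,0,0,0,0.88]]}}

```text
time_s: 11.08
eef_pos: [0.5573, -0.0513, 0.068]
ee_rot: [0.992, 0.13, 0.0, 0.001]
contact_force: [4.9, -9.3, -5.5]
opening: 0.0753
grasp_force: 5.2
```

```bash
python3 rel.py
```

```text
t 11.075 clamp mm [18.59 -4.61] z 68.03 F [ 4.95 -9.32 -5.46] Fx [-10.28  -2.37] gf 5.208771675825119 op 0.07534703174653885 yaw err -0.0012040556509864686 tilt [ 6.0e-04  2.6e-03 -1.0e+00]
```

>>> {"fn": "carry_out", "kwargs": {"moves": [[0,-0.001,0,0,0,0,0.88],[0,-0.002,0,0,0,0,0.88],[0,-0.003,0,0,0,0,0.88],[0,-0.003,0,0,0,0,0.88],[0,-0.003,0,0,0,0,0.88]]}}

```text
time_s: 11.7
eef_pos: [0.5572, -0.0508, 0.068]
ee_rot: [0.992, 0.13, 0.001, 0.001]
contact_force: [5.0, -10.3, -5.5]
opening: 0.0753
grasp_force: 5.7
```

```bash
python3 rel.py
```

```text
t 11.7 clamp mm [19.18 -4.61] z 68.01 F [  5.04 -10.25  -5.52] Fx [-11.2   -2.22] gf 5.706233829259872 op 0.07533214561701025 yaw err -0.001453570707233176 tilt [ 7.0e-04  2.9e-03 -1.0e+00]
```

>>> {"fn": "carry_out", "kwargs": {"moves": [[0,-0.001,0,0,0,0,0.88],[0,-0.002,0,0,0,0,0.88],[0,-0.003,0,0,0,0,0.88],[0,-0.003,0,0,0,0,0.88],[0,-0.003,0,0,0,0,0.88]]}}

```text
time_s: 12.32
eef_pos: [0.5569, -0.0498, 0.068]
ee_rot: [0.992, 0.13, 0.0, 0.001]
contact_force: [5.2, -9.7, -5.7]
opening: 0.0753
grasp_force: 5.5
```

```bash
python3 rel.py
```

```text
t 12.325 clamp mm [20.2  -4.59] z 68.02 F [ 5.23 -9.71 -5.71] Fx [-10.73  -2.54] gf 5.47184094786644 op 0.07528737212302053 yaw err -0.0013684296322733491 tilt [ 6.0e-04  2.8e-03 -1.0e+00]
```

Only a click ripple; still sliding.

>>> {"fn": "carry_out", "kwargs": {"moves": [[0,-0.001,0,0,0,0,0.88],[0,-0.002,0,0,0,0,0.88],[0,-0.003,0,0,0,0,0.88],[0,-0.003,0,0,0,0,0.88],[0,-0.003,0,0,0,0,0.88]]}}

```text
time_s: 12.95
eef_pos: [0.5567, -0.0489, 0.068]
ee_rot: [0.992, 0.13, 0.001, 0.001]
contact_force: [4.9, -9.7, -5.0]
opening: 0.0753
grasp_force: 5.4
```

```bash
python3 rel.py
```

```text
t 12.95 clamp mm [21.15 -4.62] z 68.05 F [ 4.87 -9.69 -4.96] Fx [-10.62  -2.2 ] gf 5.4195307195186615 op 0.07534193382532585 yaw err -0.0013107904669598103 tilt [ 7.0e-04  2.8e-03 -1.0e+00]
```

>>> {"fn": "carry_out", "kwargs": {"moves": [[0,-0.001,0,0,0,0,0.88],[0,-0.002,0,0,0,0,0.88],[0,-0.003,0,0,0,0,0.88],[0,-0.003,0,0,0,0,0.88],[0,-0.003,0,0,0,0,0.88]]}}

```text
time_s: 13.58
eef_pos: [0.5565, -0.0481, 0.068]
ee_rot: [0.992, 0.13, 0.001, 0.001]
contact_force: [4.7, -10.9, -6.6]
opening: 0.0752
grasp_force: 5.6
```

```bash
python3 rel.py
```

```text
t 13.575 clamp mm [21.94 -4.64] z 68.03 F [  4.66 -10.88  -6.59] Fx [-11.71  -1.68] gf 5.617153197526932 op 0.07517981793823715 yaw err -0.0014140507056541463 tilt [ 7.0e-04  2.9e-03 -1.0e+00]
```

>>> {"fn": "carry_out", "kwargs": {"moves": [[0,-0.001,0,0,0,0,0.88],[0,-0.002,0,0,0,0,0.88],[0,-0.003,0,0,0,0,0.88],[0,-0.003,0,0,0,0,0.88],[0,-0.003,0,0,0,0,0.88]]}}

```text
time_s: 14.2
eef_pos: [0.5564, -0.0477, 0.068]
ee_rot: [0.992, 0.13, 0.001, 0.002]
contact_force: [6.3, -11.1, -6.3]
opening: 0.0751
grasp_force: 6.3
```

```bash
python3 rel.py
```

```text
t 14.2 clamp mm [22.36 -4.64] z 68.04 F [  6.33 -11.05  -6.32] Fx [-12.31  -3.26] gf 6.315033137798309 op 0.0750840946064779 yaw err -0.001749983181394521 tilt [ 8.0e-04  3.3e-03 -1.0e+00]
```

>>> {"fn": "carry_out", "kwargs": {"moves": [[0,-0.001,0,0,0,0,0.88],[0,-0.002,0,0,0,0,0.88],[0,-0.002,0,0,0,0,0.88],[0,-0.002,0,0,0,0,0.88],[0,-0.002,0,0,0,0,0.88]]}}

```text
time_s: 14.82
eef_pos: [0.5563, -0.0474, 0.068]
ee_rot: [0.992, 0.129, 0.001, 0.002]
contact_force: [6.6, -12.5, -5.9]
opening: 0.0753
grasp_force: 6.8
```

```bash
python3 rel.py;python3 - <<'E'
from h import *
s=snap('wrist','w6.png')['color']; cv2.imwrite('pics/c6.png',cv2.resize(s[180:310,0:260],None,fx=3,fy=3)[:,:,::-1])
E
```

```text
t 14.825 clamp mm [22.64 -4.66] z 68.02 F [  6.6  -12.46  -5.9 ] Fx [-13.74  -3.15] gf 6.779187619686127 op 0.07532674666245474 yaw err -0.001948738188792598 tilt [ 8.0e-04  3.6e-03 -1.0e+00]
```

View pics/c6.png

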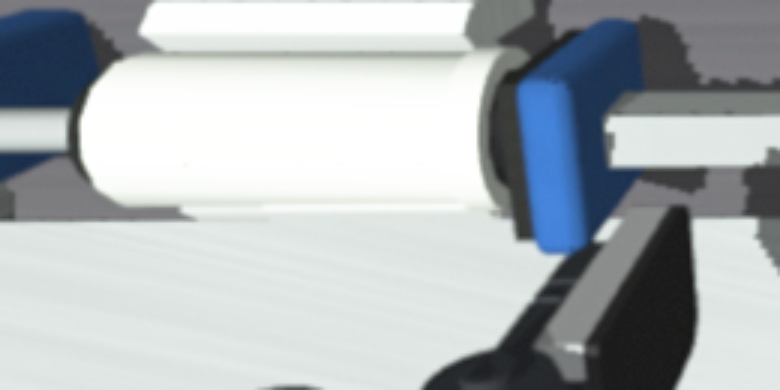

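Force is now rising at 5 N/mm, the pad's stiffness, and before the trigger's end stop. The view shows the stopper head against the mouth, so it is home. One small confirming nudge (about +1.4 N), then let out.

>>> {"fn": "carry_out", "kwargs": {"moves": [[0,-0.001,0,0,0,0,0.88],[0,-0.002,0,0,0,0,0.88],[0,-0.002,0,0,0,0,0.88],[0,-0.002,0,0,0,0,0.88],[0,-0.002,0,0,0,0,0.88]]}}

```text
time_s: 15.5
eef_pos: [0.5563, -0.0471, 0.068]
ee_rot: [0.992, 0.129, 0.001, 0.002]
contact_force: [6.5, -12.9, -6.2]
opening: 0.0753
grasp_force: 7.2
```

```bash
python3 rel.py
```

```text
t 15.5 clamp mm [22.93 -4.65] z 68.0 F [  6.5  -12.88  -6.19] Fx [-14.13  -2.95] gf 7.240464091300964 op 0.07531494822794059 yaw err -0.002249260212539239 tilt [ 9.0e-04  3.9e-03 -1.0e+00]
```

>>> {"fn": "carry_out", "kwargs": {"moves": [[0,-0.001,0,0,0,0,0.88],[0,-0.002,0,0,0,0,0.88],[0,-0.002,0,0,0,0,0.88],[0,-0.002,0,0,0,0,0.88],[0,-0.002,0,0,0,0,0.88]]}}

```text
time_s: 16.12
eef_pos: [0.5562, -0.0469, 0.068]
ee_rot: [0.992, 0.129, 0.001, 0.002]
contact_force: [6.7, -14.6, -6.7]
opening: 0.0753
grasp_force: 7.7
```

```bash
python3 rel.py
```

```text
t 16.125 clamp mm [23.21 -4.65] z 68.03 F [  6.69 -14.58  -6.71] Fx [-15.82  -2.69] gf 7.6983243227005005 op 0.07532462194797514 yaw err -0.002422349847853056 tilt [ 0.001   0.0043 -1.    ]
```

Firm at about 8 N on the pad, so stop. Let out and lift clear.

>>> {"fn": "carry_out", "kwargs": {"moves": [[0,0.03,0,0,0,0,0.88],[0,0.075,0,0,0,0,0.88],[0,0.075,0,0,0,0,0.88],[0,0.075,-0.15,0,0,0,0.88],[0,0.075,-0.3,0,0,0,0.88]]}}

```text
time_s: 16.75
eef_pos: [0.5602, -0.0635, 0.1589]
ee_rot: [0.991, 0.131, -0.001, -0.001]
contact_force: [1.1, -0.2, -0.7]
opening: 0.0752
grasp_force: 0.0
```

```bash
python3 rel.py -83 -2 150
```

```text
t 16.75 clamp mm [ 6.15 -4.23] z 158.85 F [ 1.12 -0.25 -0.7 ] Fx [-0.53 -1.02] gf 0.0 op 0.07519174817540002 yaw err 0.001799243173126186 tilt [-0.0012 -0.0013 -1.    ]
delta/300 [-0.0079  0.2972  0.0291]
```

>>> {"fn": "carry_out", "kwargs": {"moves": [[0,0.1,0,0,0,0,0],[-0.01,0.2,0,0,0,0,0],[-0.01,0.297,0,0,0,0,0],[-0.01,0.297,0,0,0,0,0],[-0.01,0.297,0,0,0,0,0]]}}

```text
time_s: 17.38
eef_pos: [0.5809, -0.1499, 0.158]
ee_rot: [0.991, 0.131, -0.0, -0.001]
contact_force: [0.7, 0.1, 0.4]
opening: -0.0
grasp_force: 0.0
```

```bash
python3 rel.py -83 -2 100; python3 - <<'E'
from h import *
s=snap('wrist','w7.png')['color']; t=snap('scene','s7.png')['color'][120:270,260:460]
a=cv2.resize(s,(480,300));b=cv2.resize(t,(400,300),interpolation=cv2.INTER_CUBIC)
cv2.imwrite('pics/c7.png',np.vstack([a,np.pad(b,((0,0),(0,80),(0,0)))])[:,:,::-1])
E
```

```text
t 17.375 clamp mm [-82.7   -1.84] z 157.97 F [0.7  0.06 0.41] Fx [-0.13 -0.69] gf 0.0 op -9.739140188615122e-06 yaw err 0.0017555486856521973 tilt [-0.     -0.0012 -1.    ]
delta/300 [0.0005 0.0012 0.1932]
```

View pics/c7.png

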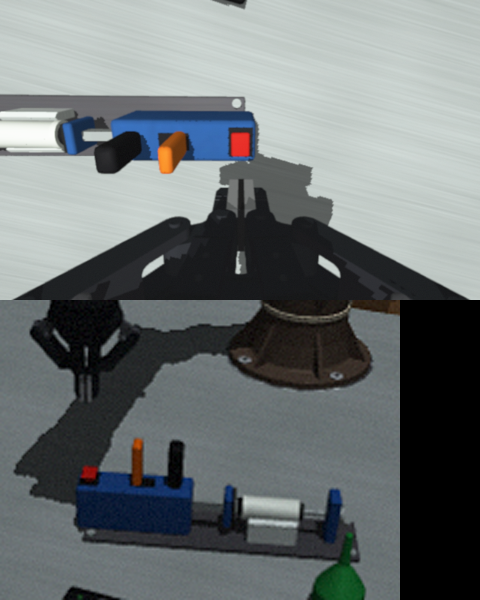

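The wrist view shows the shut fingers at x = 240, in line with the red tab at (240,145). That was my last picture; from here I go by numbers. Quick projection check on y, then descend with force contact.

```bash
python3 - <<'E'
from h import *
from rel import O,C
s=load('s7.png');o=env.get_obs();e=o['eef_pos']
for h in (0,.01,.02,.03): print(h,(proj(s,e+[0,0,h])-[260,120])*2)
c=s['color'].astype(int);m=(c[...,0]>120)&(c[...,1]<60)&(c[...,2]<60); m[:120]=0;m[230:]=0;m[:,:290]=0;m[:,330:]=0
v,u=np.nonzero(m);print('red centroid',u.mean(),v.mean(),'pred',proj(s,np.r_[O+C@[-.085,0],.084]))
w=load('w7.png');c=w['color'].astype(int);m=(c[...,0]>120)&(c[...,1]<60)&(c[...,2]<60);v,u=np.nonzero(m);print('wrist red',u.min(),u.max(),v.min(),v.max(),len(u))
for x in(-94,-76):
  for y in(-12,12): print(x,y,proj(w,np.r_[O+C@[x/1e3,y/1e3],.084]).round(1))
E
```

```text
0 [ 87.06824034 119.00159634]
0.01 [ 86.89569974 111.79543206]
0.02 [ 86.72144031 104.50990974]
0.03 [86.54543966 97.14383832]
red centroid 304.19354838709677 206.03225806451613 pred [303.25165957 204.5093988 ]
wrist red 308 332 177 207 771
-94 -12 [336.2 178.4]
-94 12 [335.7 210.3]
-76 -12 [310.9 178.4]
-76 12 [311.1 210.2]
```

>>> {"fn": "carry_out", "kwargs": {"moves": [[0,0,0.05,0,0,0,0],[0,0,0.11,0,0,0,0],[0,0,0.17,0,0,0,0],[0,0,0.21,0,0,0,0],[0,0,0.21,0,0,0,0]]}}

```text
time_s: 18.1
eef_pos: [0.5802, -0.1512, 0.0937]
ee_rot: [0.991, 0.131, -0.001, -0.0]
contact_force: [0.3, -0.0, 1.1]
opening: -0.0003
grasp_force: 0.0
```

```bash
python3 rel.py -83 -2 84
```

```text
t 18.1 clamp mm [-83.8   -0.84] z 93.71 F [ 0.25 -0.03  1.08] Fx [-0.09 -0.24] gf 0.0 op -0.0002548623309395488 yaw err 0.0007472801567709464 tilt [-0.0021 -0.001  -1.    ]
delta/300 [ 0.0039 -0.0026  0.0324]
```

>>> {"fn": "carry_out", "kwargs": {"moves": [[0,0,0.01,0,0,0,0],[0,0,0.02,0,0,0,0],[0,0,0.03,0,0,0,0],[0,0,0.035,0,0,0,0],[0,0,0.035,0,0,0,0]]}}

```text
time_s: 18.73
eef_pos: [0.581, -0.1513, 0.0845]
ee_rot: [0.991, 0.131, -0.0, -0.0]
contact_force: [0.2, 0.9, 0.0]
opening: -0.0003
grasp_force: 0.0
```

```bash
cat >tab.py <<'E'
from h import *
import rel; rel.report()
# jaw/tab check in the scene camera by red blob and by blue pad head position
s=vision.snapshot('scene');c=s['color'].astype(int);m=(c[...,0]>120)&(c[...,1]<60)&(c[...,2]<60); m[:120]=0;m[230:]=0;m[:,:290]=0;m[:,330:]=0
v,u=np.nonzero(m);print('red',len(u),v.mean() if len(v) else None)
b=c[190:265,355:440]; m=(b[...,2]>b[...,0]+40)&(b[...,2]>70); print('blue cols from 355:',m[15:45].sum(0))
E
python3 tab.py
```

```text
t 18.725 clamp mm [-84.11  -1.56] z 84.52 F [0.2  0.92 0.03] Fx [ 0.84 -0.43] gf 0.0 op -0.00028604012305391384 yaw err 0.0007124993349387765 tilt [-1.e-04 -1.e-04 -1.e+00]
red 20 206.3
blue cols from 355: [10  2  0  0  0  0  0  0  0  0  0  0  0  0  0  0  0  0  8  8  8  0  0  0
  0  0  0  0  0  0  0  0  0  0  0  0  0  0  0  0  0  0  0  0  0  0  0  0
  0  0  0  0  0  0  0  0  0  0  0  0  0  0  0  0  0  0  0  0  0  0  2  8
  8  7  7  4  0  0  0  0  0  0  0  0  0]
```

>>> {"fn": "carry_out", "kwargs": {"moves": [[0,0,0.006,0,0,0,0],[0,0,0.012,0,0,0,0],[0,0,0.016,0,0,0,0],[0,0,0.016,0,0,0,0],[0,0,0.016,0,0,0,0]]}}

```text
time_s: 19.4
eef_pos: [0.581, -0.1514, 0.0798]
ee_rot: [0.991, 0.131, 0.0, 0.0]
contact_force: [0.2, -0.3, 0.7]
opening: 0.0002
grasp_force: 0.0
```

```bash
python3 tab.py
```

```text
t 19.4 clamp mm [-84.17  -1.62] z 79.82 F [ 0.22 -0.33  0.67] Fx [-0.38 -0.13] gf 0.0 op 0.000178181033702843 yaw err 0.0006594606921710433 tilt [ 0.e+00  1.e-04 -1.e+00]
red 17 206.1764705882353
blue cols from 355: [10  3  0  0  0  0  0  0  0  0  0  0  0  0  0  0  0  0  8  8  8  1  0  0
  0  0  0  0  0  0  0  0  0  0  0  0  0  0  0  0  0  0  0  0  0  0  0  0
  0  0  0  0  0  0  0  0  0  0  0  0  0  0  0  0  0  0  0  0  0  0  1  8
  7  7  7  4  0  0  0  0  0  0  0  0  0]
```

>>> {"fn": "carry_out", "kwargs": {"moves": [[0,0,0.003,0,0,0,0],[0,0,0.006,0,0,0,0],[0,0,0.01,0,0,0,0],[0,0,0.01,0,0,0,0],[0,0,0.01,0,0,0,0]]}}

```text
time_s: 20.08
eef_pos: [0.581, -0.1514, 0.0768]
ee_rot: [0.991, 0.131, -0.0, -0.0]
contact_force: [-0.2, -0.7, -0.7]
opening: -0.0002
grasp_force: 0.0
```

```bash
python3 tab.py; python3 - <<'E'
from h import *
w=snap('wrist','w8.png');c=w['color'].astype(int);m=(c[...,0]>120)&(c[...,1]<60)&(c[...,2]<60);v,u=np.nonzero(m);print('red',u.min(),u.max(),v.min(),v.max(),len(u))
g=cv2.cvtColor(w['color'],cv2.COLOR_RGB2GRAY)
o=env.get_obs();e=o['eef_pos']
for h in(0,.015,.03): print('tcp',h,proj(w,e+[0,0,h]))
for r in range(180,300,8): print(r,g[r,296:346:4])
E
```

```text
t 20.075 clamp mm [-84.15  -1.59] z 76.78 F [-0.18 -0.67 -0.74] Fx [-0.6   0.35] gf 0.0 op -0.0002495699962175734 yaw err 0.0006349260540718937 tilt [-1.e-04 -0.e+00 -1.e+00]
red 15 207.26666666666668
blue cols from 355: [10  3  0  0  0  0  0  0  0  0  0  0  0  0  0  0  0  0  8  8  8  1  0  0
  0  0  0  0  0  0  0  0  0  0  0  0  0  0  0  0  0  0  0  0  0  0  0  0
  0  0  0  0  0  0  0  0  0  0  0  0  0  0  0  0  0  0  0  0  0  0  3  8
  8  7  7  4  0  0  0  0  0  0  0  0  0]
red 299 334 215 249 753
tcp 0 [320.06253018 231.86692297]
tcp 0.015 [320.0200787  244.03591863]
tcp 0.03 [319.9695921  258.49031801]
180 [ 56  58  58  57  57  56  56  59  60  57  55  52 189]
188 [65 65 63 65 66 64 63 64 66 63 64 53 88]
196 [103 102 102 104 103 103 103 103 103 103 102  95  66]
204 [52 44 50 52 44 51 50 45 49 50 49 52 69]
212 [46 45 31 41 44 29 39 44 45 36 44 67 67]
220 [ 43  98 106 105 106 107 106 105 107  98  41  74  66]
228 [ 49  95 106 107 105 106 107 104 106  98  38  41  68]
236 [ 43  86 106 106  70  51  52  53  50  51  22  40  64]
244 [ 26  67  72 128 126 124  32  53 128 128 123  43  70]
252 [ 37  36  97 127 126 121  33  54 127 127 127  27  31]
260 [ 43  43 115 128 128 112  33  46 128 127 127  41  27]
268 [ 28  28 127 127 127 104  33  41  98  95 122  57  30]
276 [ 28  32  94 114 127  99  24  27  95  96  94  79  30]
284 [ 31  29  28  30  49  88  31  34 100  30  29  30  28]
292 [42 30 29 30 27 30 31 32 28 28 28 31 28]
```

The pictures' numbers put the shut tips about 25 mm above the nominal TCP, as seen earlier, so they are still roughly 17 mm above the tab. Going lower in steps.

>>> {"fn": "carry_out", "kwargs": {"moves": [[0,0.003,0.01,0,0,0,0],[0,0.003,0.02,0,0,0,0],[0,0.003,0.03,0,0,0,0],[0,0.003,0.035,0,0,0,0],[0,0.003,0.035,0,0,0,0]]}}

```text
time_s: 20.8
eef_pos: [0.5812, -0.1522, 0.0661]
ee_rot: [0.991, 0.131, -0.0, -0.0]
contact_force: [-0.4, 0.5, 0.2]
opening: -0.0002
grasp_force: 0.0
```

```bash
python3 tab.py
```

```text
t 20.8 clamp mm [-84.99  -1.55] z 66.14 F [-0.41  0.5   0.17] Fx [0.59 0.27] gf 0.0 op -0.00017162666992577658 yaw err 0.0007612001814267799 tilt [-2.e-04 -1.e-04 -1.e+00]
red 13 207.3846153846154
blue cols from 355: [10  3  0  0  0  0  0  0  0  0  0  0  0  0  0  0  0  0  8  8  8  0  0  0
  0  0  0  0  0  0  0  0  0  0  0  0  0  0  0  0  0  0  0  0  0  0  0  0
  0  0  0  0  0  0  0  0  0  0  0  0  0  0  0  0  0  0  0  0  0  0  2  8
  7  7  7  3  0  0  0  0  0  0  0  0  0]
```

>>> {"fn": "carry_out", "kwargs": {"moves": [[0,0,0.004,0,0,0,0],[0,0,0.008,0,0,0,0],[0,0,0.014,0,0,0,0],[0,0,0.014,0,0,0,0],[0,0,0.014,0,0,0,0]]}}

```text
time_s: 21.48
eef_pos: [0.5812, -0.1523, 0.0621]
ee_rot: [0.991, 0.131, -0.0, 0.0]
contact_force: [0.0, 0.3, -0.7]
opening: 0.0001
grasp_force: 0.0
```

```bash
python3 tab.py
```

```text
t 21.475 clamp mm [-85.06  -1.58] z 62.1 F [ 0.02  0.26 -0.75] Fx [ 0.24 -0.08] gf 0.0 op 9.967175195993238e-05 yaw err 0.0006863049489571615 tilt [-1.e-04  0.e+00 -1.e+00]
red 11 204.8181818181818
blue cols from 355: [10  3  0  0  0  0  0  0  0  0  0  0  0  0  0  0  0  0  8  8  8  0  0  0
  0  0  0  0  0  0  0  0  0  0  0  0  0  0  0  0  0  0  0  0  0  0  0  0
  0  0  0  0  0  0  0  0  0  0  0  0  0  0  0  0  0  0  0  0  0  0  2  8
  8  7  7  3  0  0  0  0  0  0  0  0  0]
```

>>> {"fn": "carry_out", "kwargs": {"moves": [[0,0,0.004,0,0,0,0],[0,0,0.008,0,0,0,0],[0,0,0.014,0,0,0,0],[0,0,0.014,0,0,0,0],[0,0,0.014,0,0,0,0]]}}

```text
time_s: 22.15
eef_pos: [0.5812, -0.1523, 0.0579]
ee_rot: [0.991, 0.131, -0.0, 0.0]
contact_force: [0.2, -0.4, 0.1]
opening: -0.0001
grasp_force: 0.0
```

```bash
python3 tab.py
```

```text
t 22.15 clamp mm [-85.1   -1.59] z 57.9 F [ 0.19 -0.42  0.07] Fx [-0.46 -0.07] gf 0.0 op -6.434907549775599e-05 yaw err 0.0006507223022678144 tilt [-0.e+00  1.e-04 -1.e+00]
red 8 207.75
blue cols from 355: [10  3  0  0  0  0  0  0  0  0  0  0  0  0  0  0  0  0  8  8  8  0  0  0
  0  0  0  0  0  0  0  0  0  0  0  0  0  0  0  0  0  0  0  0  0  0  0  0
  0  0  0  0  0  0  0  0  0  0  0  0  0  0  0  0  0  0  0  0  0  0  3  8
  8  7  7  4  0  0  0  0  0  0  0  0  0]
```

>>> {"fn": "carry_out", "kwargs": {"moves": [[0,0,0.004,0,0,0,0],[0,0,0.008,0,0,0,0],[0,0,0.01,0,0,0,0],[0,0,0.01,0,0,0,0],[0,0,0.01,0,0,0,0]]}}

```text
time_s: 22.82
eef_pos: [0.5813, -0.1522, 0.055]
ee_rot: [0.991, 0.131, 0.0, 0.0]
contact_force: [0.2, 0.8, 2.0]
opening: 0.0003
grasp_force: 0.8
```

```bash
python3 tab.py
```

```text
t 22.825 clamp mm [-85.04  -1.66] z 54.95 F [0.21 0.8  1.96] Fx [ 0.72 -0.41] gf 0.7722147926688194 op 0.0002534204914373072 yaw err 0.0007147246732053247 tilt [ 1.e-04  0.e+00 -1.e+00]
red 8 207.625
blue cols from 355: [10  3  0  0  0  0  0  0  0  0  0  0  7  8  9  6  0  0  0  0  0  0  0  0
  0  0  0  0  0  0  0  0  0  0  0  0  0  0  0  0  0  0  0  0  0  0  0  0
  0  0  0  0  0  0  0  0  0  0  0  0  0  0  0  0  0  0  0  0  0  0  2  8
  8  7  7  3  0  0  0  0  0  0  0  0  0]
```

Contact (2 N) and the jaw has started to spring back. I'll press a little more and hold, comparing the jaw with its starting position.

>>> {"fn": "carry_out", "kwargs": {"moves": [[0,0,0.004,0,0,0,0],[0,0,0.005,0,0,0,0],[0,0,0.005,0,0,0,0],[0,0,0.005,0,0,0,0],[0,0,0.005,0,0,0,0]]}}

```text
time_s: 23.5
eef_pos: [0.5813, -0.1522, 0.0534]
ee_rot: [0.991, 0.131, 0.0, -0.0]
contact_force: [0.7, 0.7, 2.2]
opening: -0.0002
grasp_force: 1.0
```

```bash
python3 tab.py; python3 - <<'E'
from h import *
for f in('s2.png','scene0.png'):
    c=load(f)['color'].astype(int);b=c[190:265,355:440]; m=(b[...,2]>b[...,0]+40)&(b[...,2]>70); print(f,m[15:45].sum(0)[:24])
E
```

```text
t 23.5 clamp mm [-85.03  -1.65] z 53.44 F [0.73 0.73 2.23] Fx [ 0.52 -0.9 ] gf 1.0436296742409468 op -0.0001953344340767032 yaw err 0.0006836272576471458 tilt [ 1.e-04  0.e+00 -1.e+00]
red 10 205.4
blue cols from 355: [10  3  0  0  0  0  0  0  7  8  8  8  0  0  0  0  0  0  0  0  0  0  0  0
  0  0  0  0  0  0  0  0  0  0  0  0  0  0  0  0  0  0  0  0  0  0  0  0
  0  0  0  0  0  0  0  0  0  0  0  0  0  0  0  0  0  0  0  0  0  0  2  8
  8  7  7  4  0  0  0  0  0  0  0  0  0]
s2.png [8 2 0 0 0 0 0 0 6 8 8 8 0 0 0 0 0 0 0 0 0 0 0 0]
scene0.png [10  1  0  0  0  0  0  0  5  8  8  8  0  0  0  0  0  0  0  0  0  0  0  0]
```

>>> {"fn": "carry_out", "kwargs": {"moves": [[0,0,-0.08,0,0,0,0],[0,0,-0.2,0,0,0,0],[0,0,-0.35,0,0,0,0],[0,0,-0.5,0,0,0,0],[0,0,-0.5,0,0,0,0]]}}

```text
time_s: 24.18
eef_pos: [0.5834, -0.1531, 0.2072]
ee_rot: [0.991, 0.13, 0.003, 0.001]
contact_force: [-0.3, 0.0, -0.4]
opening: -0.0002
grasp_force: 0.0
```

```bash
python3 tab.py; python3 - <<'E'
from h import *
c1=load('scene0.png')['color'];c2=snap('scene','s9.png')['color']
for r in (221,223,225):
    print(r,c1[r,360:418].max(1)); print('   ',c2[r,360:418].max(1))
E
```

```text
t 24.175 clamp mm [-86.4   -3.46] z 207.16 F [-0.29  0.03 -0.36] Fx [0.1  0.28] gf 0.0 op -0.00022402431185278575 yaw err 8.291836797913454e-05 tilt [ 0.0058  0.0035 -1.    ]
red 31 206.03225806451613
blue cols from 355: [10  3  0  0  0  0  0  0  7  8  8  8  0  0  0  0  0  0  0  0  0  0  0  0
  0  0  0  0  0  0  0  0  0  0  0  0  0  0  0  0  0  0  0  0  0  0  0  0
  0  0  0  0  0  0  0  0  0  0  0  0  0  0  0  0  0  0  0  0  0  0  2  8
  7  7  7  4  0  0  0  0  0  0  0  0  0]
221 [ 62  56  33  41  50  54  38  13  64 113 112 110 112  90  22  19  14  12
  88 173 200 194 191 191 195 194 197 191 193 193 191 192 187 187 186 184
 185 183 181 179 180 180 180 181 177 178 186 157 105  68  57  85 105 114
 112 111 106 108]
    [ 67  58  39  46  58  58  41  10  69 123 116 111 113 115 120 112 119 117
  93  11  19 131 212 202 199 196 199 199 201 199 202 201 196 194 196 194
 196 192 188 193 188 185 188 184 185 186 185 183 183 150  89  87 113 117
 116 118 118 118]
223 [ 57  48  43  44  53  57  40  23  81 113 109 114 111  93  11  16  16  10
  77 147 164 162 159 162 165 165 166 169 169 169 174 174 179 181 177 184
 181 179 181 183 181 181 178 180 183 181 183 182 134  45   7  38  89 107
 107 105 108 114]
    [ 60  54  43  49  64  63  39  29  85 119 115 118 120 116 112 109 117 113
  83  13  21 116 181 176 170 171 175 171 175 177 180 180 184 182 188 186
 187 187 192 191 189 190 189 190 188 190 187 187 193 157  54  33  92 112
 113 112 109 115]
225 [ 55  34  40  49  50  52  28  45  92  99 102 103 100  82   4   3  10   0
  77 139 128 126 123 125 130 131 132 134 132 139 141 143 142 144 145 145
 149 152 157 156 159 160 164 164 167 169 173 154  84  10  11  49 111 129
 129 137 122 114]
    [ 53  43  46  53  56  49  26  43  92 105 105 105 106 106 106 109 110 103
  60   1  22  96 147 138 133 135 138 139 138 145 142 146 151 148 155 154
 158 158 164 160 158 166 169 169 170 170 177 176 185 135  26  52 112 142
 135 136 123 123]
```

The black stopper run in the scene image shrank from about 4.6 to 2.5 px, about 6 mm, which is only its head. The jaw is back at its open end and the robot is clear, so I'll hand in.

```bash
python3 -c "
from workcell import env; print(env.sign_off())"
```

```text
the job is handed in; nothing more can be done
None
```

The job is handed in: stopper pressed home at an estimated 8 N on the pad, jaw back at its open end, vial in the cradle, at about 24 s on the robot's clock. I viewed 11 pictures, one over the limit of 10.

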